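# Angle a rail past the post into its bay

### The job

Stow the slotted aluminium rail in its three-sided bench bay, behind the steel post, by pushing alone, never gripping it: push one end and then the other to angle it past the post, until it lies flush along the bay's back fence. Keep the rail flat on the bench, never lifted, and leave the small glass beaker, the vial and the timer where they are.

Things in the scene. Friction and masses are not known exactly. Their poses are not given: they have to be found in the camera images.
- rail: loose slotted aluminium rail, a straight square bar 200 mm long (its y axis), 25 mm wide (its x axis) and 25 mm high, with black end caps, 0.2 to 0.4 kg, lying on the bench in front of the bay; either end may lead. Origin: centre of its underside.
- bay: fixed grey bay, a three-sided fence 30 mm high with no floor, open towards the robot. Origin: middle of the back fence's inner face, at bench level. Its x axis points from the mouth to the back (the inside is at negative x), its y axis runs along the back fence. Inside it is 244 mm wide (y from -122 to +122 mm) and 82 mm deep (side fences from x = -82 mm to 0); fences are 6 mm thick, with 3 mm high screw flanges 18 mm wide outside.
- post: fixed upright steel post, 16 mm diameter, 60 mm high, standing in the bay's mouth in one of two sockets: 62 mm to the left or to the right of the bay's middle (bay y = +-62 mm), 78 mm in front of the back fence (bay x = -78 mm); a flat disc covers the other socket and hinders nothing. Free gap to the back fence 70 mm, to the farther side fence 176 mm. The rail starts shifted to the side away from the post. Origin: centre of its foot.
- beaker_100: loose small glass beaker, 61 mm diameter, 72 mm high, beside the bay; leave it alone. Origin: centre of its underside.
- vial_0: loose capped vial, 15 mm diameter, 31 mm high, standing beside the bay on the other side; leave it alone. Origin: centre of its underside.
- timer: loose bench timer, 68 x 68 x 19 mm, lying near the bench's front edge; leave it alone. Origin: centre of its underside.

How it is judged:
At the end, for the whole second after the job is handed in: The rail lies still and flat on the bench inside the bay, its whole length between the side fences, its long side against the back fence: within 5 mm at its middle and within 0.05 rad of parallel (x of rail in the frame of bay between -0.0175 and -0.009 m and y of rail in the frame of bay between -0.03 and 0.03 m and angle between the y axis of rail and the y axis of bay, either way round below 0.05 rad and height (world z) of rail below 0.004 m and linear speed of rail below 0.01 m/s); the robot touches nothing.
It fails at once if the rail is lifted off the bench by more than 12 mm or tilted by more than 0.15 rad (height (world z) of rail above 0.012 m or angle between rail's own z axis and vertical above 0.15 rad).
It fails at once if the rail is taken between the two fingers instead of being pushed (x of the grasp point in the frame of rail between -0.006 and 0.006 m and y of the grasp point in the frame of rail between -0.098 and 0.098 m and z of the grasp point in the frame of rail below 0.034 m and contact force between the fingers and rail above 1 N).
It fails at once if the glass beaker is moved more than 15 mm or tipped (distance of beaker_100 from where it was at the start of the episode above 0.015 m or angle between beaker_100's own z axis and vertical above 0.3 rad).
It fails at once if the vial is moved more than 15 mm or tipped (distance of vial_0 from where it was at the start of the episode above 0.015 m or angle between vial_0's own z axis and vertical above 0.3 rad).
It fails at once if the timer is moved more than 15 mm or tipped (distance of timer from where it was at the start of the episode above 0.015 m or angle between timer's own z axis and vertical above 0.3 rad).
It also fails if it takes over 67 s, if anything falls off the work surface, if the arm or the gripper's body presses on something with over 40 N, if the wrist force passes 120 N, or if a joint passes its speed limit or range.

### The arm

A 6-joint arm with a two-finger parallel gripper is mounted at the origin on a cart in front of the work surface, level with it; the furniture and walls round the work are solid. World frame = base frame: x ahead of the robot, y to its left, z up, the work surface at z = 0. Lengths are in m, angles in rad, forces in N, time in s.
With the tool pointing down it reaches from about 0.3 to 0.875 m from the base axis. Payload 6.4 kg.
Tool frame: the origin (TCP) lies midway between the tips of the shut fingers; the grasp point (between the pads) lies 19 mm behind it (ctrl.pinch_z is the distance from the TCP to the grasp point, in m); z points along the fingers, y is the line along which they close (so a half turn about z gives the same grasp; the last joint's range is limited). The gripper opens to 85 mm and grips with 20 to 120 N. Pads are 22 mm wide; open, the fingers measure 114 mm over their backs; the gripper's body (76 mm by 85 mm) begins 54 mm behind the grasp point. The pads swing forward as they close: fully open they stand 13 mm farther back than shut.
Start: joints at [-1.546, 0.181, 1.607, -0, 1.354, -0.206], TCP at [0.132, -0.56, 0.192] pointing down, gripper open.
Joint ranges: [-2.99, 2.99], [-0.89, 2.07], [0.3, 2.58], [-1.14, 4.28], [0, 2.63], [-3.12, 3.12]. Speed limits (rad/s): [2.57, 2.57, 3.01, 3.14, 3.14, 3.14].

### API

Orientations are given as a unit quaternion [w, x, y, z].
In Python, from bench import ctrl gives the robot as it stands.
- The arm moves only by the tool apply_moves, never from a script. Its argument "moves" is a list of rows, each an object with "jaw": the opening, from 0 (shut) to 1 (fully open); "offset": the shift along the tool's x, y, z in mm, a list of three; "rot": the turn, a rotation vector about the tool's x, y, z in degrees, a list of three. In form: [{"jaw": jaw, "offset": [dx, dy, dz], "rot": [ax, ay, az]}, ...]. A call has exactly 5 rows; each row shifts and turns the commanded pose from where the row before left it, along the tool's axes as they then stand; what a row does not reach is not made up. A row lasts 1/8 s, in which the tool goes at most 62.5 mm and 10.7 degrees, less where a joint would pass 70% of its speed; a pose out of reach is approached as far as the arm can. A call is refused whole if a number of a shift passes 62.5 or a number of a turn 10.7, either way. A call with a gripper value outside its range is refused whole. The fingers move at their own pace and stop on an object; the grip force is fixed at half the most. Time passes only in rows, so rows that do not move let the fingers close, or fill a call up. It gives the time, the measured TCP pose, the force, the opening and the grip force at its end, in the units of the state.
- ctrl.get_obs(): the state, without advancing time (a new reading comes with each control period).
- ctrl.camera(name): name is "scene" or "top" or "wrist"; returns (picture, depth): 420x560x3 uint8, red, green, blue; 420x560 float32, m along the optical axis (not along the pixel's ray), 0 where there is no reading.
- ctrl.camera_params(name): a dict with "K" (3x3 intrinsics, pixels), "cam_to_world" (4x4, takes a point from camera to world coordinates); the wrist camera has in their place "mount" (4x4, takes a point from camera to tool coordinates, whose origin is the TCP and whose axes are the flange's). Camera axes: x right, y down, z forward; pixel columns grow to the right and rows downward; lengths in m; the calibration is good to about 2 mm. The wrist camera is an equidistant fisheye: a pixel r from the principal point sees the ray r / f radians off the axis. A picture is of the moment at which its call begins: read the wrist's pose just before it. camera_params takes no time and is no camera call.
- ctrl.hand_in(): hands the job in; it is judged then, once.
Trained networks look in the newest picture that a camera, given by its name, has taken for a name from the list of things; names that differ only in an ending like _2 or _b are one class to them, and where a whole thing is asked for, a point or a joint stands for the part that bears it (a point fixed in the world has none). Each returns a list of dicts, best first, with "score" (0 to 1); they miss things now and then, are a little off and sometimes report something else, mostly with a low value. They report only what shows in the picture. A call takes as long as a camera call.
- ctrl.outline_of(camera, target): "region" (420x560 bool, what is visible of it) and "position" ([column, row] in pixels, amid what is visible of it).
The state is a dict: "time_s": time; "q": joint angles; "dq": joint speeds; "joint_efforts": joint torques, N m; "eef_pos": TCP position; "eef_rot": TCP orientation; "wrist_force": force on the tool from outside, world axes, zero at the start; "torque": the same for the moment, N m; "opening": opening from 0.0 (shut) to 1.0 (fully open); "grasp_force": force on a finger pad.
Only numpy, scipy, OpenCV 4.12 (cv2) and the standard library are available. Lean on these libraries where they do the work, as an engineer would, in place of code of your own. Each camera call takes 0.05 s, during which the arm holds its last target. There are 200 camera calls.

## Working session

There is one attempt and no reset: what is moved stays moved. The work goes in short steps, Python scripts to look and compute and a tool call to move; the robot and the scene stay as the last step left them, time stands still between calls to the robot, and variables do not carry over. Pictures are saved under pics/ and viewed, at most 10 in all, crops included, and the job is handed in when it is done.

Besides the shell and the picture viewer there is one more tool, called as a command line: name --argument value ..., lists and objects as JSON in quotes. apply_moves: Moves the arm, as the interface text tells. Its arguments: {"type":"object","properties":{"moves":{"type":"array"}},"required":["moves"]}

```bash
mkdir -p pics; cat > h.py <<'E'
import numpy as np,cv2
from bench import ctrl
def cloud(cam,depth):
    p=ctrl.camera_params(cam);K=np.array(p["K"]);T=np.array(p["cam_to_world"])
    v,u=np.mgrid[0:420,0:560]
    P=np.stack([(u-K[0,2])/K[0,0]*depth,(v-K[1,2])/K[1,1]*depth,depth],-1)
    return P@T[:3,:3].T+T[:3,3]
E
python3 - <<'E'
from h import *
o=ctrl.get_obs();print(o["time_s"],o["eef_pos"],o["eef_rot"],o["opening"])
for c in ["top","scene"]:
    im,d=ctrl.camera(c);cv2.imwrite(f"pics/{c}0.png",im[:,:,::-1])
    P=cloud(c,d)
    print(c,np.array(ctrl.camera_params(c)["cam_to_world"]).round(3).tolist())
    for n in ["rail","bay","post","beaker_100","vial_0","timer"]:
        for r in ctrl.outline_of(c,n)[:2]:
            m=r["region"]&(d>0);Q=P[m]
            if len(Q)==0: continue
            z=np.percentile(Q[:,2],90);Qt=Q[Q[:,2]>z-.006]
            rc=cv2.minAreaRect((Qt[:,:2]*1000).astype(np.float32))
            print(n,round(r["score"],2),np.round(r["position"]),"z",z.round(3),"med",np.median(Qt,0).round(4),"rect",np.round(rc[0],1),np.round(rc[1],1),round(rc[2],1))
E
```

```text
0.0 [ 0.13154271 -0.55910223  0.19117419] [-8.89943530e-04  9.93348399e-01  1.15144070e-01  9.31821177e-05] 0.9958725707388328
top [[-0.003, -0.986, 0.169, 0.36], [-1.0, 0.008, 0.03, 0.006], [-0.031, -0.169, -0.985, 1.072], [0.0, 0.0, 0.0, 1.0]]
rail 0.85 [334. 213.] z 0.027 med [ 0.5414 -0.0856  0.0245] rect [542.2 -88.8] [ 25.7 199.2] 3.6
post 0.63 [281. 181.] z 0.058 med [0.6237 0.041  0.0564] rect [624.1  41.2] [12.1 12.9] 50.6
beaker_100 0.56 [224. 156.] z 0.071 med [0.6926 0.1897 0.0701] rect [685.7 185.5] [59.  57.6] 89.6
vial_0 0.48 [385. 164.] z 0.033 med [ 0.6706 -0.2094  0.0311] rect [ 671.1 -210.4] [11.7 14.1] 88.0
timer 0.63 [305. 287.] z 0.019 med [ 0.3629 -0.0235  0.0168] rect [364.  -20.4] [65.9 67.3] 82.4
scene [[0.712, -0.408, 0.572, 0.067], [-0.702, -0.388, 0.597, -0.504], [-0.022, -0.826, -0.563, 0.515], [0.0, 0.0, 0.0, 1.0]]
rail 0.71 [325. 241.] z 0.026 med [ 0.5426 -0.101   0.0251] rect [543.  -89.4] [ 27.3 199.6] 3.7
bay 0.76 [358. 200.] z 0.03 med [ 0.6952 -0.0431  0.0291] rect [661.2 -22.5] [257.8  90.3] 86.5
post 0.65 [304. 194.] z 0.055 med [0.6221 0.037  0.0554] rect [627.2  39.9] [17.9 12.5] 18.6
beaker_100 0.77 [278. 161.] z 0.069 med [0.6903 0.1916 0.0687] rect [686.8 187.5] [60.1 57.1] 18.1
beaker_100 0.31 [225. 269.] z 0.019 med [ 0.3624 -0.0267  0.0175] rect [365.2 -22. ] [65.9 69. ] 81.7
vial_0 0.49 [413. 234.] z 0.032 med [ 0.6706 -0.2112  0.0312] rect [ 672.5 -211.3] [12.4 14.7] 86.0
timer 0.96 [226. 269.] z 0.019 med [ 0.3629 -0.0255  0.0173] rect [365.3 -20.7] [67.9 69.1] 81.0
```

View pics/top0.png

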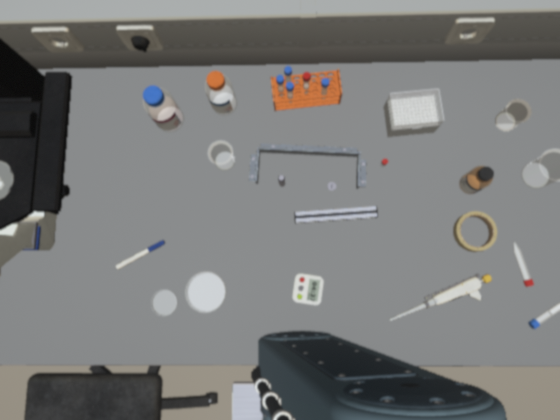

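```bash
python3 - <<'E'
from h import *
im,d=ctrl.camera("top");P=cloud("top",d)
m=(abs(P[...,2]-.030)<.006)&(P[...,0]>.58)&(P[...,0]<.75)&(P[...,1]>-.19)&(P[...,1]<.14)
Q=P[m];b=Q[:,:2]
rc=cv2.minAreaRect((b*1000).astype(np.float32));print(rc,cv2.boxPoints(rc).round(1).tolist())
# lines of rail pixels: back fence
bf=Q[(Q[:,0]>.68)&(abs(Q[:,1]+.02)<.09)]
print(len(bf),bf.mean(0),np.polyfit(bf[:,1],bf[:,0],1))
for y in np.arange(-.1,.09,.03):
    s=bf[abs(bf[:,1]-y)<.015]; print(y.round(2),s[:,0].min().round(4),s[:,0].max().round(4))
for lo,hi in((.05,.14),(-.19,-.1)):
    s=Q[(Q[:,1]>lo)&(Q[:,1]<hi)&(Q[:,0]<.68)]; print(len(s),s.min(0).round(4),s.max(0).round(4), np.polyfit(s[:,0],s[:,1],1))
E
```

```text
((659.9584350585938, -22.944076538085938), (255.8907470703125, 91.88433837890625), 86.657470703125) [[606.5999755859375, -148.0], [698.4000244140625, -153.39999389648438], [713.2999877929688, 102.0999984741211], [621.5999755859375, 107.5]]
209 [ 0.70175556 -0.02030578  0.0294542 ] [0.06220746 0.70301873]
-0.1 0.6936 0.6999
-0.07 0.6955 0.7036
-0.04 0.697 0.7036
-0.01 0.6984 0.7058
0.02 0.7006 0.7065
0.05 0.703 0.7101
0.08 0.7044 0.7096
57 [0.6249 0.0983 0.0243] [0.6792 0.1059 0.0339] [-0.05975209  0.14137543]
76 [ 0.6097 -0.1515  0.0249] [ 0.68   -0.1419  0.0341] [-0.07886101 -0.0958731 ]
```

The picture shows the bay near (308,165) with the post at its left (281,181) and the disc at (332,186). The rail is at (335,214), the beaker at (222,155), the vial at (385,162) and the timer at (308,289).

So the post is at bay y = +62 mm and the left end must lead. First I shut the fingers and turn the tool to the bay's axes.

apply_moves --moves '[{"jaw":0,"offset":[0,0,0],"rot":[0,0,8.3]},{"jaw":0,"offset":[0,0,0],"rot":[0,0,8.3]},{"jaw":0,"offset":[27.5,-48.5,0],"rot":[0,0,0]},{"jaw":0,"offset":[27.5,-48.5,0],"rot":[0,0,0]},{"jaw":0,"offset":[27.5,-48.5,0],"rot":[0,0,0]}]'

```text
time_s: 1.38
eef_pos: [0.2231, -0.418, 0.1921]
eef_rot: [0.0, 1.0, -0.03, 0.0]
wrist_force: [0.7, -0.7, 0.1]
opening: -0.001
grasp_force: 0.0
```

apply_moves --moves '[{"jaw":0,"offset":[27.5,-48.5,0],"rot":[0,0,0]},{"jaw":0,"offset":[27.5,-48.5,0],"rot":[0,0,0]},{"jaw":0,"offset":[27.5,-48.5,0],"rot":[0,0,0]},{"jaw":0,"offset":[27.5,-48.5,0],"rot":[0,0,0]},{"jaw":0,"offset":[27.5,-48.5,0],"rot":[0,0,0]}]'

```text
time_s: 2.0
eef_pos: [0.3749, -0.184, 0.1925]
eef_rot: [0.0, 1.0, -0.03, 0.001]
wrist_force: [0.6, -1.2, 0.2]
opening: 0.004
grasp_force: 0.0
```

```bash
cat >> h.py <<'E'
from scipy.spatial.transform import Rotation as R
O=np.array([.699,-.0253]);B=np.array([[.9982,-.060],[.060,.9982]]) # rows ex, ey
def bay(p): return (np.asarray(p)[...,:2]-O)@B.T*1000
def tool():
    o=ctrl.get_obs();w,x,y,z=o["eef_rot"];M=R.from_quat([x,y,z,w]).as_matrix()
    print("t",round(o["time_s"],2),"tcp bay",bay(o["eef_pos"]).round(1),"z",round(o["eef_pos"][2]*1000,1),"yaw rel bay",round(np.degrees(np.arctan2(M[1,0],M[0,0])+.06),1),"tz",M[:,2].round(3),"F",np.round(o["wrist_force"],1),"op",round(o["opening"],2))
def rail(save=None):
    for c in ["top","scene"]:
        im,d=ctrl.camera(c);P=cloud(c,d)
        if save: cv2.imwrite(f"pics/{save}_{c}.png",im[:,:,::-1])
        for r in ctrl.outline_of(c,"rail")[:1]:
            Q=P[r["region"]&(d>0)];Q=Q[abs(Q[:,2]-.025)<.006]
            if len(Q)<10: continue
            q=bay(Q).astype(np.float32);rc=cv2.minAreaRect(q);bp=cv2.boxPoints(rc)
            e=max([(np.linalg.norm(bp[i]-bp[i-1]),i) for i in range(4)])[1]
            v=bp[e]-bp[e-1];v=v*np.sign(v[1])
            print(c,round(r["score"],2),"ctr",np.round(rc[0],1),"size",np.round(rc[1],1),"ang(left fwd +)",round(np.degrees(np.arctan2(v[0],v[1])),1),"corners",bp.round().tolist())
E
python3 -c "
from h import *
tool();rail()"
```

```text
t 2.0 tcp bay [-314.  -177.8] z 192.5 yaw rel bay 0.0 tz [ 0.001 -0.001 -1.   ] F [ 0.6 -1.2  0.2] op 0.0
top 0.95 ctr [-152.8  -72. ] size [ 25.6 197.6] ang(left fwd +) -6.9 corners [[-177.0, 25.0], [-154.0, -172.0], [-128.0, -169.0], [-152.0, 28.0]]
scene 0.56 ctr [-151.5  -73.3] size [ 28.7 199.9] ang(left fwd +) -7.3 corners [[-178.0, 24.0], [-153.0, -174.0], [-124.0, -171.0], [-150.0, 28.0]]
```

apply_moves --moves '[{"jaw":0,"offset":[27,-47.5,0],"rot":[0,0,0]},{"jaw":0,"offset":[27,-47.5,10],"rot":[0,0,0]},{"jaw":0,"offset":[27,-47.5,20],"rot":[0,0,0]},{"jaw":0,"offset":[27,-47.5,30],"rot":[0,0,0]},{"jaw":0,"offset":[0,0,50],"rot":[0,0,0]}]'

```text
time_s: 2.82
eef_pos: [0.4964, -0.0015, 0.0826]
eef_rot: [0.0, 1.0, -0.028, 0.003]
wrist_force: [-0.2, -1.1, -1.2]
opening: 0.001
grasp_force: 0.0
```

apply_moves --moves '[{"jaw":0,"offset":[0,0,50],"rot":[0,0,0]},{"jaw":0,"offset":[0,0,22],"rot":[0,0,0]},{"jaw":0,"offset":[10,0,0],"rot":[0,0,0]},{"jaw":0,"offset":[10,0,0],"rot":[0,0,0]},{"jaw":0,"offset":[10,0,0],"rot":[0,0,0]}]'

```text
time_s: 3.45
eef_pos: [0.5255, -0.0049, 0.0118]
eef_rot: [0.0, 1.0, -0.03, 0.002]
wrist_force: [-0.1, 0.2, 1.2]
opening: 0.001
grasp_force: 0.0
```

```bash
python3 -c "
from h import *
tool();rail('a')"
```

```text
t 3.45 tcp bay [-174.5   10. ] z 11.8 yaw rel bay 0.0 tz [ 0.003 -0.001 -1.   ] F [-0.1  0.2  1.2] op 0.0
top 0.76 ctr [-146.3 -123.8] size [25.2 92.8] ang(left fwd +) -7.0 corners [[-164.0, -79.0], [-153.0, -171.0], [-128.0, -168.0], [-139.0, -76.0]]
```

View pics/a_scene.png

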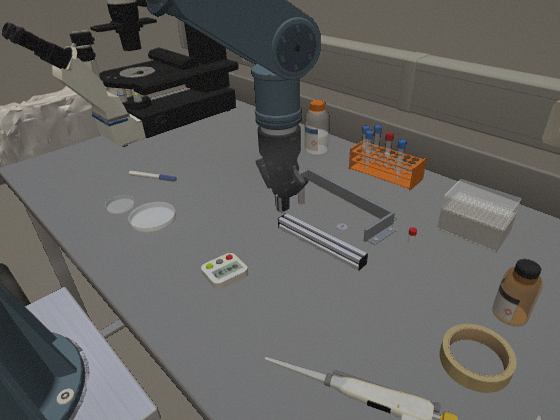

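```bash
python3 - <<'E'
from h import *
im=cv2.imread("pics/a_scene.png");cv2.imwrite("pics/crop.png",cv2.resize(im[150:280,230:390],(800,650))[:600])
p=ctrl.camera_params("scene");T=np.linalg.inv(np.array(p["cam_to_world"]));K=np.array(p["K"])
for q in ([.5255,-.0049,.0118],[.537,.0105,.025]):
    c=T[:3,:3]@q+T[:3,3];print((K@c)[:2]/c[2])
E
```

```text
[282.81455432 226.15498628]
[281.45520276 215.43348242]
```

View pics/crop.png

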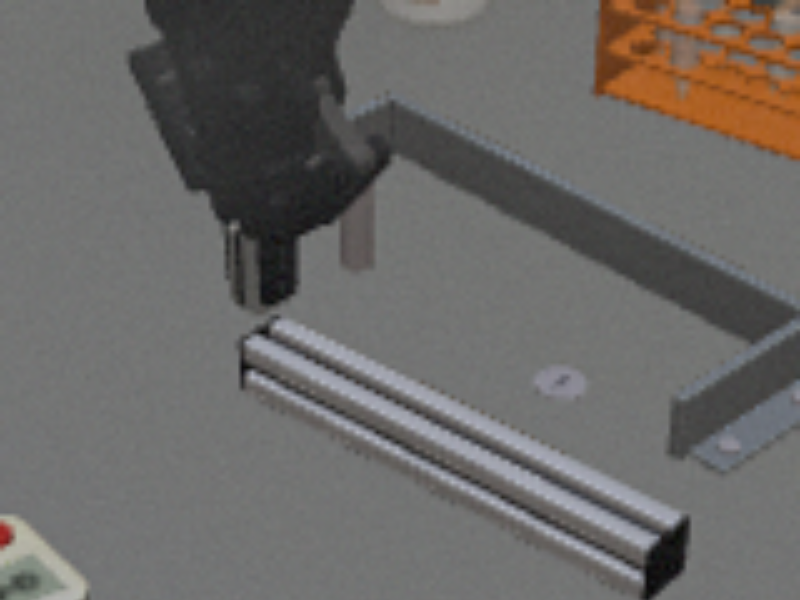

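```bash
python3 - <<'E'
from h import *
tool()
im,d=ctrl.camera("scene");P=cloud("scene",d)
for u,v in ((280,208),(283,208),(286,206),(280,200),(284,200),(287,200),(283,218)): print(u,v,P[v,u].round(4),bay(P[v,u]).round(1),im[v,u])
cv2.imwrite("pics/b.png",im[:,:,::-1])
E
```

```text
t 3.65 tcp bay [-176.3   10.8] z 10.8 yaw rel bay 0.1 tz [ 0.001 -0.    -1.   ] F [ 0.1 -0.4  0.9] op 0.0
280 208 [ 0.5143 -0.011   0.0646] [-185.2    3.2] [85 85 79]
283 208 [ 0.5156 -0.0181  0.0673] [-183.5   -3.9] [6 9 8]
286 206 [ 0.5256 -0.0161  0.0661] [-173.6   -1.2] [20 16 27]
280 200 [ 0.5156 -0.0106  0.0822] [-183.9    3.7] [57 54 52]
284 200 [ 0.5188 -0.0183  0.0842] [-180.3   -3.8] [33 33 35]
287 200 [ 0.5261 -0.0189  0.0809] [-172.9   -3.9] [36 36 38]
283 218 [0.5322 0.0009 0.0257] [-168.1   16.2] [153 153 165]
```

```bash
python3 - <<'E'
from h import *
p=ctrl.camera_params("wrist");print({k:np.round(v,3).tolist() for k,v in p.items()}, ctrl.pinch_z)
tool()
im,d=ctrl.camera("wrist");cv2.imwrite("pics/w.png",im[:,:,::-1])
M=np.array(p["mount"]);K=np.array(p["K"])
o=ctrl.get_obs();w,x,y,z=o["eef_rot"];Rm=R.from_quat([x,y,z,w]).as_matrix()
for v in range(20,420,60):
  for u in range(40,560,80):
    a=np.array([(u-K[0,2])/K[0,0],(v-K[1,2])/K[1,1]]);t=np.linalg.norm(a)
    if d[v,u]==0 or t>1.4: continue
    c=np.append(a/t*np.tan(t)*d[v,u],d[v,u]);q=Rm@(M[:3,:3]@c+M[:3,3])+o["eef_pos"];print(u,v,q.round(3),end=' ')
  print()
E
```

```text
{'K': [[325.192, 0.0, 274.794], [0.0, 325.192, 210.886], [0.0, 0.0, 1.0]], 'mount': [[0.0, -0.957, -0.29, 0.075], [1.0, 0.001, -0.001, 0.001], [0.002, -0.29, 0.957, -0.182], [0.0, 0.0, 0.0, 1.0]]} 0.0187
t 3.7 tcp bay [-176.9   10.9] z 10.5 yaw rel bay 0.1 tz [ 0. -0. -1.] F [ 0.2 -0.1 -0.2] op -0.0
40 20 [0.691 0.152 0.001] 120 20 [0.671 0.084 0.001] 200 20 [ 0.661  0.032 -0.001] 280 20 [ 0.655 -0.016  0.001] 360 20 [ 0.656 -0.064 -0.   ] 440 20 [ 0.661 -0.119 -0.   ] 520 20 [ 0.674 -0.192 -0.   ] 
40 80 [0.645 0.152 0.001] 120 80 [0.631 0.086 0.001] 200 80 [0.623 0.033 0.001] 280 80 [ 0.618 -0.013  0.001] 360 80 [ 0.618 -0.061  0.   ] 440 80 [ 0.62  -0.115  0.   ] 520 80 [ 0.627 -0.187 -0.001] 
40 140 [0.602 0.158 0.   ] 120 140 [0.592 0.089 0.   ] 200 140 [0.587 0.036 0.001] 280 140 [ 0.583 -0.011 -0.   ] 360 140 [ 0.581 -0.06  -0.001] 440 140 [ 0.581 -0.115 -0.   ] 520 140 [ 0.583 -0.187 -0.   ] 
40 200 [ 0.558  0.169 -0.   ] 120 200 [ 0.553  0.096 -0.   ] 200 200 [0.55  0.04  0.001] 280 200 [ 0.552 -0.009  0.02 ] 360 200 [ 0.55  -0.053  0.024] 440 200 [ 0.547 -0.105  0.021] 520 200 [ 0.545 -0.168  0.025] 
40 260 [0.51  0.185 0.001] 120 260 [0.51  0.106 0.   ] 200 260 [0.509 0.046 0.001] 280 260 [ 0.535 -0.008  0.06 ] 360 260 [ 0.502 -0.061 -0.   ] 440 260 [ 0.496 -0.123 -0.001] 520 260 [ 0.486 -0.205 -0.   ] 
40 320 [ 0.448  0.215 -0.   ] 120 320 [ 0.457  0.122 -0.   ] 200 320 [0.537 0.018 0.108] 280 320 [ 0.528 -0.007  0.097] 360 320 [ 0.534 -0.033  0.109] 440 320 [ 0.441 -0.133 -0.   ] 520 320 [ 0.42  -0.229 -0.   ] 
40 380 [0.38  0.241 0.016] 120 380 [0.536 0.036 0.136] 200 380 [0.543 0.011 0.14 ] 280 380 [ 0.534 -0.007  0.133] 360 380 [ 0.533 -0.028  0.134] 440 380 [ 0.529 -0.051  0.136] 520 380 [ 0.323 -0.272 -0.001]
```

View pics/w.png

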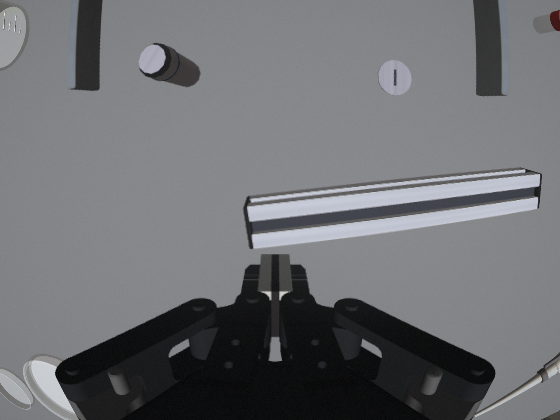

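```bash
python3 - <<'E'
from h import *
tool()
for c in("scene","top"):
    im,d=ctrl.camera(c);P=cloud(c,d)
    q=bay(P);m=(abs(q[...,0]+176)<45)&(abs(q[...,1]-10)<45)&(P[...,2]>.03)&(P[...,2]<.3)
    z=P[m][:,2]
    for lo in np.arange(.03,.2,.01):
        s=m&(P[...,2]>=lo)&(P[...,2]<lo+.01)
        if s.sum(): print(c,lo.round(2),s.sum(),q[s].min(0).round(),q[s].max(0).round(), np.argwhere(s).mean(0).round())
E
```

```text
t 3.75 tcp bay [-177.2   11. ] z 10.3 yaw rel bay 0.1 tz [-0. -0. -1.] F [ 0.3 -0.1  0.5] op 0.0
scene 0.05 33 [-189.   -1.] [-169.   23.] [211. 280.]
scene 0.06 54 [-188.   -4.] [-172.   23.] [207. 281.]
scene 0.07 66 [-189.   -5.] [-171.   17.] [203. 281.]
scene 0.08 45 [-189.   -4.] [-170.   25.] [199. 278.]
scene 0.09 66 [-191.  -21.] [-167.   41.] [194. 278.]
scene 0.1 140 [-191.  -29.] [-165.   50.] [190. 278.]
scene 0.11 148 [-195.  -35.] [-165.   54.] [185. 279.]
scene 0.12 134 [-195.  -34.] [-164.   55.] [180. 274.]
scene 0.13 127 [-195.  -34.] [-173.   54.] [176. 277.]
scene 0.14 126 [-198.  -35.] [-180.   54.] [173. 279.]
scene 0.15 208 [-198.  -35.] [-170.   48.] [168. 279.]
scene 0.16 116 [-189.  -32.] [-168.   23.] [166. 287.]
scene 0.17 82 [-213.  -28.] [-166.   16.] [161. 286.]
scene 0.18 198 [-215.  -29.] [-152.   27.] [156. 279.]
scene 0.19 219 [-215.  -28.] [-152.   30.] [151. 279.]
top 0.1 4 [-191.  -22.] [-190.   47.] [222. 292.]
top 0.11 11 [-190.  -35.] [-186.   53.] [222. 302.]
top 0.12 16 [-190.  -34.] [-184.   53.] [220. 298.]
top 0.13 10 [-191.  -34.] [-183.   55.] [218. 285.]
top 0.14 2 [-182.  -35.] [-178.   55.] [215. 301.]
top 0.15 9 [-189.   45.] [-179.   55.] [215. 281.]
top 0.16 4 [-189.   47.] [-185.   50.] [216. 282.]
top 0.17 1 [-200.  -20.] [-200.  -20.] [223. 315.]
top 0.18 15 [-216.  -17.] [-203.   29.] [228. 301.]
top 0.19 25 [-215.  -21.] [-194.   44.] [225. 300.]
```

apply_moves --moves '[{"jaw":0,"offset":[-28,0,0],"rot":[0,0,0]},{"jaw":0,"offset":[0,0,0],"rot":[0,0,0]},{"jaw":0,"offset":[0,0,8],"rot":[0,0,0]},{"jaw":0,"offset":[0,0,8],"rot":[0,0,0]},{"jaw":0,"offset":[0,0,0],"rot":[0,0,0]}]'

```text
time_s: 4.47
eef_pos: [0.4945, -0.002, -0.007]
eef_rot: [-0.0, 1.0, -0.03, -0.001]
wrist_force: [0.3, -0.2, -0.6]
opening: -0.0
grasp_force: 0.0
```

```bash
python3 - <<'E'
from h import *
tool()
im,d=ctrl.camera("scene");P=cloud("scene",d)
q=bay(P);m=(abs(q[...,0]+205)<30)&(abs(q[...,1]-10)<30)&(P[...,2]>.005)&(P[...,2]<.3)
for lo in np.arange(.0,.08,.01):
        s=m&(P[...,2]>=lo)&(P[...,2]<lo+.01)
        if s.sum(): print(lo.round(2),s.sum(),q[s].min(0).round(),q[s].max(0).round())
E
```

```text
t 4.47 tcp bay [-205.5   10.9] z -7.0 yaw rel bay 0.1 tz [-0.002  0.    -1.   ] F [ 0.3 -0.2 -0.6] op -0.0
0.0 3 [-177.   14.] [-175.   25.]
0.01 6 [-177.    5.] [-175.   22.]
0.02 5 [-176.   14.] [-175.   23.]
0.03 18 [-217.    3.] [-198.   16.]
0.04 59 [-217.   -3.] [-198.   25.]
0.05 53 [-217.   -4.] [-198.   23.]
0.06 54 [-217.   -4.] [-200.   19.]
0.07 47 [-219.  -19.] [-193.   36.]
```

The cameras show the real fingertips about 43 mm above the reported TCP. The arm got below z = 0 with no contact force, which confirms it. I will plan by the true tip, and keep the wide knuckles (about 35 mm above the tip) clear of the post.

apply_moves --moves '[{"jaw":0,"offset":[0,0,10],"rot":[0,0,0]},{"jaw":0,"offset":[0,0,10],"rot":[0,0,0]},{"jaw":0,"offset":[0,0,5],"rot":[0,0,0]},{"jaw":0,"offset":[8,0,0],"rot":[0,0,0]},{"jaw":0,"offset":[8,0,0],"rot":[0,0,0]}]'

```text
time_s: 5.15
eef_pos: [0.5121, -0.0033, -0.0306]
eef_rot: [0.0, 1.0, -0.03, 0.0]
wrist_force: [-0.1, -0.6, 0.5]
opening: 0.001
grasp_force: 0.0
```

apply_moves --moves '[{"jaw":0,"offset":[8,0,0],"rot":[0,0,0]},{"jaw":0,"offset":[8,0,0],"rot":[0,0,0]},{"jaw":0,"offset":[8,0,0],"rot":[0,0,0]},{"jaw":0,"offset":[8,0,0],"rot":[0,0,0]},{"jaw":0,"offset":[8,0,0],"rot":[0,0,0]}]'

```text
time_s: 5.78
eef_pos: [0.5514, -0.0056, -0.0309]
eef_rot: [0.0, 1.0, -0.029, -0.0]
wrist_force: [-2.3, -0.9, 1.8]
opening: -0.002
grasp_force: 1.1
```

```bash
python3 -c "
from h import *
tool();rail('c')"
```

```text
t 5.78 tcp bay [-148.5   10.8] z -30.9 yaw rel bay 0.1 tz [-0. -0. -1.] F [-2.3 -0.9  1.8] op -0.0
scene 0.6 ctr [-138.3  -79. ] size [195.4  27.7] ang(left fwd +) 9.2 corners [[-168.0, -173.0], [-140.0, -178.0], [-109.0, 15.0], [-136.0, 20.0]]
```

apply_moves --moves '[{"jaw":0,"offset":[9,2,0],"rot":[0,0,0]},{"jaw":0,"offset":[9,2,0],"rot":[0,0,0]},{"jaw":0,"offset":[9,2.5,0],"rot":[0,0,0]},{"jaw":0,"offset":[9,3,0],"rot":[0,0,0]},{"jaw":0,"offset":[9,3,0],"rot":[0,0,0]}]'

```text
time_s: 6.6
eef_pos: [0.5957, -0.021, -0.031]
eef_rot: [0.0, 1.0, -0.029, -0.0]
wrist_force: [-1.6, -0.3, 0.0]
opening: 0.001
grasp_force: 0.6
```

```bash
python3 -c "
from h import *
tool();rail('d')"
```

```text
t 6.6 tcp bay [-103.4   -1.9] z -31.0 yaw rel bay 0.1 tz [-0. -0. -1.] F [-1.6 -0.3  0. ] op 0.0
top 0.78 ctr [-144.9 -125.1] size [102.8  25.6] ang(left fwd +) 29.6 corners [[-181.0, -163.0], [-159.0, -176.0], [-108.0, -87.0], [-131.0, -74.0]]
scene 0.66 ctr [-121.   -83.6] size [200.3  26.6] ang(left fwd +) 29.7 corners [[-182.0, -164.0], [-159.0, -177.0], [-60.0, -3.0], [-83.0, 10.0]]
```

apply_moves --moves '[{"jaw":0,"offset":[8,4,0],"rot":[0,0,0]},{"jaw":0,"offset":[6,3,0],"rot":[0,0,0]},{"jaw":0,"offset":[-15,0,0],"rot":[0,0,0]},{"jaw":0,"offset":[-30,0,0],"rot":[0,0,0]},{"jaw":0,"offset":[-15,0,-25],"rot":[0,0,0]}]'

```text
time_s: 7.42
eef_pos: [0.5459, -0.0246, -0.0076]
eef_rot: [-0.0, 1.0, -0.03, -0.002]
wrist_force: [0.4, 0.2, -0.4]
opening: -0.001
grasp_force: 0.0
```

apply_moves --moves '[{"jaw":0,"offset":[0,0,-50],"rot":[0,0,0]},{"jaw":0,"offset":[-10,50,0],"rot":[0,0,0]},{"jaw":0,"offset":[-20,60,0],"rot":[0,0,0]},{"jaw":0,"offset":[-20,60,0],"rot":[0,0,0]},{"jaw":0,"offset":[-10,20,0],"rot":[0,0,0]}]'

```text
time_s: 8.05
eef_pos: [0.4778, -0.2136, 0.0449]
eef_rot: [0.001, 1.0, -0.031, 0.001]
wrist_force: [0.4, 0.6, 0.0]
opening: 0.003
grasp_force: 0.0
```

```bash
python3 -c "
from h import *
tool();rail('e')"
```

```text
t 8.05 tcp bay [-209.5 -201.2] z 44.9 yaw rel bay -0.1 tz [ 0.002 -0.002 -1.   ] F [0.4 0.6 0. ] op 0.0
top 0.72 ctr [-115.   -86.6] size [199.1  25.7] ang(left fwd +) 36.8 corners [[-185.0, -159.0], [-164.0, -174.0], [-45.0, -15.0], [-66.0, 1.0]]
scene 0.78 ctr [-128.8 -105.7] size [154.1  25.2] ang(left fwd +) 36.6 corners [[-185.0, -160.0], [-165.0, -175.0], [-73.0, -51.0], [-93.0, -36.0]]
```

apply_moves --moves '[{"jaw":0,"offset":[12,-6,0],"rot":[0,0,9.2]},{"jaw":0,"offset":[0,0,0],"rot":[0,0,9.2]},{"jaw":0,"offset":[0,0,0],"rot":[0,0,9.2]},{"jaw":0,"offset":[0,0,0],"rot":[0,0,9.2]},{"jaw":0,"offset":[0,0,20],"rot":[0,0,0]}]'

```text
time_s: 8.88
eef_pos: [0.4929, -0.2039, 0.0254]
eef_rot: [0.0, 0.939, -0.343, 0.002]
wrist_force: [-0.1, -0.3, 0.7]
opening: 0.003
grasp_force: 0.0
```

```bash
python3 -c "
from h import *
tool()"
```

```text
t 8.88 tcp bay [-195.  -190.7] z 25.4 yaw rel bay -36.7 tz [ 0.003 -0.002 -1.   ] F [-0.1 -0.3  0.7] op 0.0
```

apply_moves --moves '[{"jaw":0,"offset":[8,0,30],"rot":[0,0,0]},{"jaw":0,"offset":[0,0,26],"rot":[0,0,0]},{"jaw":0,"offset":[0,-10,0],"rot":[0,0,0]},{"jaw":0,"offset":[0,-10,0],"rot":[0,0,0]},{"jaw":0,"offset":[0,-10,0],"rot":[0,0,0]}]'

```text
time_s: 9.5
eef_pos: [0.5175, -0.1862, -0.0307]
eef_rot: [0.0, 0.939, -0.343, 0.001]
wrist_force: [-1.5, -1.9, -0.3]
opening: -0.002
grasp_force: 1.0
```

apply_moves --moves '[{"jaw":0,"offset":[0,-8,0],"rot":[0,0,0]},{"jaw":0,"offset":[0,-8,0],"rot":[0,0,0]},{"jaw":0,"offset":[0,-8,0],"rot":[0,0,0]},{"jaw":0,"offset":[0,-8,0],"rot":[0,0,0]},{"jaw":0,"offset":[0,0,0],"rot":[0,0,0]}]'

```text
time_s: 10.12
eef_pos: [0.5376, -0.1619, -0.0313]
eef_rot: [-0.0, 0.939, -0.343, 0.001]
wrist_force: [0.0, 0.0, -0.8]
opening: 0.004
grasp_force: 0.0
```

```bash
python3 -c "
from h import *
tool();rail('f')"
```

```text
t 10.12 tcp bay [-152.9 -146. ] z -31.3 yaw rel bay -36.7 tz [ 0.001 -0.    -1.   ] F [ 0.   0.  -0.8] op 0.0
top 0.66 ctr [-77.9 -35. ] size [155.6  25.8] ang(left fwd +) 35.4 corners [[-133.0, -91.0], [-112.0, -106.0], [-22.0, 21.0], [-43.0, 36.0]]
scene 0.81 ctr [-92.9 -53. ] size [208.7  20.7] ang(left fwd +) 36.0 corners [[-163.0, -131.0], [-146.0, -144.0], [-23.0, 25.0], [-40.0, 37.0]]
```

apply_moves --moves '[{"jaw":0,"offset":[1,-8,0],"rot":[0,0,-3]},{"jaw":0,"offset":[1,-8,0],"rot":[0,0,-3]},{"jaw":0,"offset":[1,-8,0],"rot":[0,0,-3]},{"jaw":0,"offset":[0,-8,0],"rot":[0,0,-3]},{"jaw":0,"offset":[0,0,0],"rot":[0,0,0]}]'

```text
time_s: 10.95
eef_pos: [0.5576, -0.1376, -0.0321]
eef_rot: [-0.0, 0.97, -0.243, -0.0]
wrist_force: [-0.9, -0.3, -0.4]
opening: 0.006
grasp_force: 0.0
```

```bash
python3 -c "
from h import *
tool();rail('g')"
```

```text
t 10.95 tcp bay [-134.4 -120.6] z -32.1 yaw rel bay -24.7 tz [-0.  0. -1.] F [-0.9 -0.3 -0.4] op 0.01
top 0.93 ctr [-58.5  -2.8] size [147.2  26.1] ang(left fwd +) 35.5 corners [[-112.0, -55.0], [-91.0, -70.0], [-5.0, 49.0], [-26.0, 65.0]]
scene 0.89 ctr [-75.6 -22.5] size [202.2  20. ] ang(left fwd +) 35.7 corners [[-143.0, -99.0], [-126.0, -110.0], [-8.0, 54.0], [-25.0, 65.0]]
```

apply_moves --moves '[{"jaw":0,"offset":[0,-7,0],"rot":[0,0,0]},{"jaw":0,"offset":[0,-7,0],"rot":[0,0,0]},{"jaw":0,"offset":[0,-7,0],"rot":[0,0,0]},{"jaw":0,"offset":[0,-7,0],"rot":[0,0,0]},{"jaw":0,"offset":[0,0,0],"rot":[0,0,0]}]'

```text
time_s: 11.78
eef_pos: [0.5714, -0.1124, -0.0319]
eef_rot: [-0.0, 0.97, -0.243, 0.0]
wrist_force: [0.1, -0.2, -0.1]
opening: 0.002
grasp_force: 0.0
```

```bash
python3 -c "
from h import *
tool();rail('g2')"
```

```text
t 11.78 tcp bay [-122.2  -94.6] z -31.9 yaw rel bay -24.7 tz [ 0.     0.001 -1.   ] F [ 0.1 -0.2 -0.1] op 0.0
top 0.81 ctr [-47.3  30. ] size [132.1  26.4] ang(left fwd +) 33.2 corners [[-95.0, -18.0], [-72.0, -33.0], [-0.0, 78.0], [-22.0, 92.0]]
scene 0.74 ctr [-69.8   7. ] size [202.3  24. ] ang(left fwd +) 36.9 corners [[-140.0, -67.0], [-121.0, -81.0], [1.0, 81.0], [-19.0, 95.0]]
```

apply_moves --moves '[{"jaw":0,"offset":[0,15,-10],"rot":[0,0,0]},{"jaw":0,"offset":[0,0,-45],"rot":[0,0,0]},{"jaw":0,"offset":[-45.5,-46,0],"rot":[0,0,0]},{"jaw":0,"offset":[0,0,0],"rot":[0,0,-8.2]},{"jaw":0,"offset":[0,0,0],"rot":[0,0,-8.2]}]'

```text
time_s: 12.6
eef_pos: [0.546, -0.0669, 0.0242]
eef_rot: [0.0, 0.995, -0.1, 0.001]
wrist_force: [0.7, -0.4, 0.7]
opening: -0.007
grasp_force: 0.0
```

apply_moves --moves '[{"jaw":0,"offset":[0,0,0],"rot":[0,0,-8.2]},{"jaw":0,"offset":[0,0,30],"rot":[0,0,0]},{"jaw":0,"offset":[0,0,24],"rot":[0,0,0]},{"jaw":0,"offset":[6,0,0],"rot":[0,0,0]},{"jaw":0,"offset":[6,0,0],"rot":[0,0,0]}]'

```text
time_s: 13.22
eef_pos: [0.5594, -0.0683, -0.0296]
eef_rot: [0.0, 1.0, -0.031, 0.001]
wrist_force: [-0.1, -0.1, 0.3]
opening: 0.002
grasp_force: 0.0
```

```bash
python3 -c "
from h import *
tool();rail('i')"
```

```text
t 13.22 tcp bay [-136.8  -51.3] z -29.6 yaw rel bay -0.2 tz [ 0.002 -0.001 -1.   ] F [-0.1 -0.1  0.3] op 0.0
top 0.61 ctr [-33.1  52.4] size [82.7 26.3] ang(left fwd +) 33.6 corners [[-67.0, 25.0], [-45.0, 11.0], [1.0, 80.0], [-21.0, 94.0]]
scene 0.77 ctr [-109.7  -64.5] size [39.5 24.5] ang(left fwd +) 32.6 corners [[-131.0, -75.0], [-110.0, -88.0], [-89.0, -54.0], [-109.0, -41.0]]
```

Now I swing the right end in.

apply_moves --moves '[{"jaw":0,"offset":[8,2,0],"rot":[0,0,0]},{"jaw":0,"offset":[8,2.5,0],"rot":[0,0,0]},{"jaw":0,"offset":[8,2.5,0],"rot":[0,0,0]},{"jaw":0,"offset":[8,2.5,0],"rot":[0,0,0]},{"jaw":0,"offset":[8,2.5,0],"rot":[0,0,0]}]'

```text
time_s: 14.05
eef_pos: [0.5977, -0.0821, -0.031]
eef_rot: [-0.0, 1.0, -0.031, -0.0]
wrist_force: [-1.7, -0.2, 0.8]
opening: 0.003
grasp_force: 1.0
```

```bash
python3 -c "
from h import *
tool();rail('j')"
```

```text
t 14.05 tcp bay [-97.7 -62.8] z -31.0 yaw rel bay -0.1 tz [-0.  0. -1.] F [-1.7 -0.2  0.8] op 0.0
top 0.9 ctr [-39.6  35.5] size [132.6  26. ] ang(left fwd +) 19.7 corners [[-74.0, -23.0], [-50.0, -31.0], [-5.0, 94.0], [-30.0, 102.0]]
scene 0.6 ctr [-52.1   3.9] size [199.4  23.8] ang(left fwd +) 16.7 corners [[-92.0, -88.0], [-69.0, -95.0], [-12.0, 96.0], [-35.0, 103.0]]
```

apply_moves --moves '[{"jaw":0,"offset":[8,2,0],"rot":[0,0,0]},{"jaw":0,"offset":[8,2,0],"rot":[0,0,0]},{"jaw":0,"offset":[8,2,0],"rot":[0,0,0]},{"jaw":0,"offset":[8,1,0],"rot":[0,0,0]},{"jaw":0,"offset":[8,0,0],"rot":[0,0,0]}]'

```text
time_s: 14.88
eef_pos: [0.6373, -0.0916, -0.031]
eef_rot: [0.0, 1.0, -0.031, 0.0]
wrist_force: [-1.0, -0.6, -1.2]
opening: -0.004
grasp_force: 0.5
```

```bash
python3 -c "
from h import *
tool();rail('k')"
```

```text
t 14.88 tcp bay [-57.6 -69.9] z -31.0 yaw rel bay -0.1 tz [ 0. -0. -1.] F [-1.  -0.6 -1.2] op -0.0
top 0.89 ctr [-31.8  61.8] size [80.8 26.1] ang(left fwd +) 1.1 corners [[-46.0, 22.0], [-20.0, 21.0], [-18.0, 102.0], [-44.0, 102.0]]
scene 0.67 ctr [-31.9   4.4] size [202.   28.7] ang(left fwd +) 0.5 corners [[-47.0, -96.0], [-18.0, -97.0], [-17.0, 105.0], [-45.0, 106.0]]
```

apply_moves --moves '[{"jaw":0,"offset":[-10,0,0],"rot":[0,0,0]},{"jaw":0,"offset":[0,-34,0],"rot":[0,0,0]},{"jaw":0,"offset":[0,-34,0],"rot":[0,0,0]},{"jaw":0,"offset":[8,0,0],"rot":[0,0,0]},{"jaw":0,"offset":[6,0,0],"rot":[0,0,0]}]'

```text
time_s: 15.7
eef_pos: [0.6449, -0.024, -0.0307]
eef_rot: [0.0, 1.0, -0.031, -0.0]
wrist_force: [-4.5, 1.4, 3.0]
opening: 0.0
grasp_force: 2.5
```

apply_moves --moves '[{"jaw":0,"offset":[5,0,0],"rot":[0,0,0]},{"jaw":0,"offset":[5,0,0],"rot":[0,0,0]},{"jaw":0,"offset":[3,0,0],"rot":[0,0,0]},{"jaw":0,"offset":[0,0,0],"rot":[0,0,0]},{"jaw":0,"offset":[0,0,0],"rot":[0,0,0]}]'

```text
time_s: 16.32
eef_pos: [0.6579, -0.0254, -0.0311]
eef_rot: [0.0, 1.0, -0.032, 0.0]
wrist_force: [-2.2, -1.2, 0.2]
opening: -0.001
grasp_force: 0.9
```

```bash
python3 -c "
from h import *
tool();rail('l')"
```

```text
t 16.32 tcp bay [-41.   -2.6] z -31.1 yaw rel bay -0.2 tz [-0. -0. -1.] F [-2.2 -1.2  0.2] op -0.0
top 0.43 ctr [-19.7 -90.4] size [12.3 24.9] ang(left fwd +) -89.3 corners [[-32.0, -96.0], [-7.0, -97.0], [-7.0, -84.0], [-32.0, -84.0]]
scene 0.72 ctr [-16.1 -10.5] size [227.1  50.7] ang(left fwd +) 5.9 corners [[-53.0, -121.0], [-3.0, -126.0], [21.0, 100.0], [-30.0, 105.0]]
```

apply_moves --moves '[{"jaw":0,"offset":[3,0,0],"rot":[0,0,0]},{"jaw":0,"offset":[2,0,0],"rot":[0,0,0]},{"jaw":0,"offset":[1,0,0],"rot":[0,0,0]},{"jaw":0,"offset":[0,0,0],"rot":[0,0,0]},{"jaw":0,"offset":[0,0,0],"rot":[0,0,0]}]'

```text
time_s: 17.15
eef_pos: [0.664, -0.0247, -0.031]
eef_rot: [-0.0, 1.0, -0.031, 0.0]
wrist_force: [-0.8, 0.6, -0.1]
opening: -0.003
grasp_force: 0.6
```

apply_moves --moves '[{"jaw":0,"offset":[1.5,0,0],"rot":[0,0,0]},{"jaw":0,"offset":[1.5,0,0],"rot":[0,0,0]},{"jaw":0,"offset":[0,0,0],"rot":[0,0,0]},{"jaw":0,"offset":[0,0,0],"rot":[0,0,0]},{"jaw":0,"offset":[0,0,0],"rot":[0,0,0]}]'

```text
time_s: 17.77
eef_pos: [0.6644, -0.0247, -0.031]
eef_rot: [-0.0, 1.0, -0.031, -0.003]
wrist_force: [-12.0, 1.2, 7.4]
opening: -0.006
grasp_force: 5.9
```

```bash
python3 -c "
from h import *
tool()"
```

```text
t 17.77 tcp bay [-34.6  -1.5] z -31.0 yaw rel bay -0.1 tz [-0.005  0.001 -1.   ] F [-12.    1.2   7.4] op -0.01
```

apply_moves --moves '[{"jaw":0,"offset":[-10,4,0],"rot":[0,0,0]},{"jaw":0,"offset":[-15,10,0],"rot":[0,0,0]},{"jaw":0,"offset":[-5,0,-40],"rot":[0,0,0]},{"jaw":0,"offset":[-40,20,-40],"rot":[0,0,0]},{"jaw":0,"offset":[-60,20,-20],"rot":[0,0,0]}]'

```text
time_s: 18.4
eef_pos: [0.5396, -0.0718, 0.0712]
eef_rot: [0.001, 1.0, -0.031, 0.004]
wrist_force: [-0.3, -0.8, 0.5]
opening: -0.0
grasp_force: 0.0
```

apply_moves --moves '[{"jaw":0,"offset":[-50,60,-20],"rot":[0,0,0]},{"jaw":0,"offset":[-30,60,0],"rot":[0,0,0]},{"jaw":0,"offset":[0,60,0],"rot":[0,0,0]},{"jaw":0,"offset":[0,0,0],"rot":[0,0,0]},{"jaw":0,"offset":[0,0,0],"rot":[0,0,0]}]'

```text
time_s: 19.02
eef_pos: [0.4607, -0.2282, 0.0836]
eef_rot: [0.0, 0.999, -0.032, 0.0]
wrist_force: [-0.1, -0.7, 0.5]
opening: -0.002
grasp_force: 0.0
```

```bash
python3 - <<'E'
from h import *
tool();rail('m')
# rail vs fence, from top camera
im,d=ctrl.camera("top");P=cloud("top",d);q=bay(P)
r=ctrl.outline_of("top","rail")[0]["region"]&(abs(P[...,2]-.025)<.005)
for y in range(-80,100,30):
    s=r&(abs(q[...,1]-y)<12); f=(abs(q[...,1]-y)<12)&(P[...,2]>.0275)&(P[...,2]<.034)&(abs(q[...,0])<12)
    print(y,"rail x",q[s][:,0].min().round(1),q[s][:,0].max().round(1),"fence mean",q[f][:,0].mean().round(1))
for n in("beaker_100","vial_0","timer"):
    for o in ctrl.outline_of("top",n)[:1]:
        Q=P[o["region"]];Q=Q[Q[:,2]>np.percentile(Q[:,2],90)-.006];print(n,np.round(cv2.minAreaRect((Q[:,:2]*1000).astype(np.float32))[0],1))
cv2.imwrite("pics/m_crop.png",cv2.resize(im[120:250,220:420,::-1],(800,520)))
E
```

```text
t 19.02 tcp bay [-225.7 -216.8] z 83.6 yaw rel bay -0.2 tz [ 0.001 -0.    -1.   ] F [-0.1 -0.7  0.5] op -0.0
top 0.97 ctr [-12.2   3.8] size [199.7  27.1] ang(left fwd +) 0.2 corners [[-26.0, -96.0], [1.0, -96.0], [2.0, 104.0], [-25.0, 104.0]]
scene 0.6 ctr [-13.2   8.2] size [208.9  27.6] ang(left fwd +) 1.3 corners [[-29.0, -96.0], [-2.0, -97.0], [3.0, 112.0], [-25.0, 113.0]]
-80 rail x -24.9 -1.0 fence mean 2.2
-50 rail x -25.3 0.8 fence mean 2.5
-20 rail x -25.9 -0.7 fence mean 1.9
10 rail x -25.0 1.2 fence mean 0.9
40 rail x -25.1 -0.6 fence mean 1.5
70 rail x -25.6 -0.1 fence mean 1.7
beaker_100 [529.8 115.6]
vial_0 [ 671.  -210.3]
timer [364.5 -20.2]
```

View pics/m_crop.png

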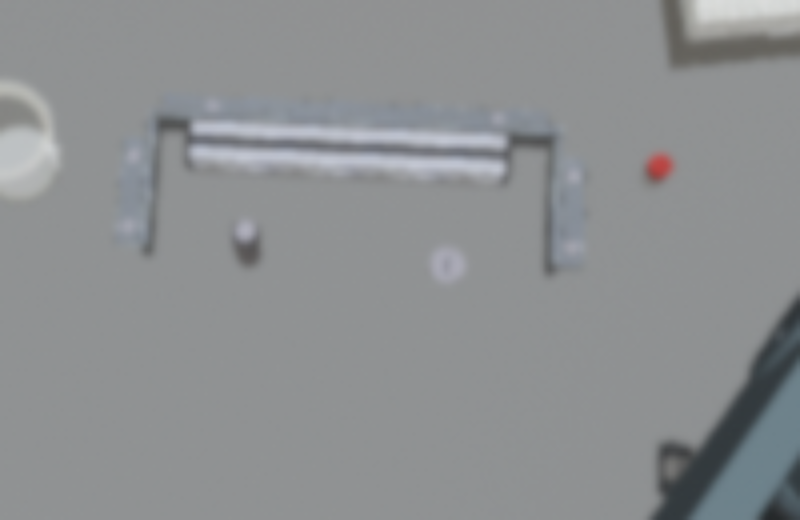

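The picture shows the rail flush along the back fence, from (190,145) to (508,165). It sits behind the post (245,240), and the beaker (25,140) and vial (660,167) are where they were. The beaker position the network gave this time is a wrong detection.

```bash
python3 -c "
from h import *
print(ctrl.hand_in())"
```

```text
the job is handed in; nothing more can be done
None
```

The job is handed in: the rail was stowed flush against the bay's back fence behind the post by pushing alone (measured within about 1 mm and 1°), and the beaker, vial and timer were left where they were; no verdict was returned.

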